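# Lean the register pin into the print jig and push it home

### The arm

A 6-joint arm with a two-finger parallel gripper is mounted at the origin on the work surface. World frame = base frame: x ahead of the robot, y to its left, z up, the work surface at z = 0. Lengths are in m, angles in rad, forces in N, time in s.
With the tool pointing down it reaches from about 0.375 to 0.9 m from the base axis. Payload 3.1 kg.
Tool frame: the origin (TCP) lies at the very end of the fingers, on their centre line; the grasp point (between the pads) lies 19 mm behind it; z points along the fingers, y is the line along which they close (so a half turn about z gives the same grasp; the last joint's range is limited). The gripper opens to 85 mm and grips with 20 to 120 N. Pads are 22 mm wide; open, the fingers measure 114 mm over their backs; the gripper's body (76 mm by 85 mm) begins 54 mm behind the grasp point. The pads swing forward as they close: fully open they stand 13 mm farther back than shut.
Start: joints at [-1.528, 0.527, 1.433, -0, 1.181, -0.178], TCP at [0.137, -0.61, 0.231] pointing down, gripper open.
Joint ranges: [-3.08, 3.08], [-0.75, 2.2], [0.22, 2.44], [-1.43, 4.57], [0, 2.65], [-2.85, 2.85]. Speed limits (rad/s): [2.79, 2.79, 3.14, 3.14, 3.14, 3.14].

### API

Orientations are given as a unit quaternion [x, y, z, w].
In Python, from station import manip gives the robot as it stands.
- The arm moves only by the shell command python3 -m handwheel 'ROWS' [FORCE]. ROWS is JSON, a list of rows, each a list of 7 numbers: the shift along the world's x, y, z in mm, then the turn, a rotation vector about the world's x, y, z in degrees, then the opening, from 0 (shut) to 1 (fully open). A call has exactly 10 rows; each row shifts and turns the commanded pose from where the row before left it; what a row does not reach is not made up. A row lasts 1/8 s, in which the tool goes at most 62.5 mm and 10.7 degrees, less where a joint would pass 70% of its speed; a pose out of reach is approached as far as the arm can. A call is refused whole if a number of a shift passes 62.5 or a number of a turn 10.7, either way. A call with a gripper value outside its range is refused whole. The fingers move at their own pace and stop on an object; FORCE is the grip in N (left out, the last holds). Time passes only in rows, so rows that do not move let the fingers close, or fill a call up. It gives the time, the measured TCP pose, the force, the opening and the grip force at its end, in the units of the state.
- manip.sense(): the state, without advancing time (a new reading comes with each control period).
- manip.snapshot(name): name is "scene" or "top" or "wrist"; returns the picture (400x640x3 uint8, red, green, blue); there is no depth.
- manip.get_calibration(name): a dict with "K" (3x3 intrinsics, pixels), "rvec" (rotation vector, rad) and "tvec" (3), from world to camera coordinates, as OpenCV has them. Camera axes: x right, y down, z forward; pixel columns grow to the right and rows downward; lengths in m; the calibration is good to about 2 mm. A picture is of the moment at which its call begins: read the wrist's pose just before it. get_calibration takes no time and is no camera call; for the wrist camera it gives the pose at the moment of the call.
- manip.sign_off(): hands the job in; it is judged then, once.
The state is a dict: "t": time; "q": joint angles; "qd": joint speeds; "tau": joint torques, N m; "tcp_pos": TCP position; "tool_rot": TCP orientation; "force": force on the tool from outside, world axes, zero at the start; "ft_torque": the same for the moment, N m; "finger_gap": opening from 0.0 (shut) to 1.0 (fully open); "gripper_force": force on a finger pad.
Only numpy, scipy, OpenCV 4.12 (cv2) and the standard library are available. Lean on these libraries where they do the work, as an engineer would, in place of code of your own. Each camera call takes 0.05 s, during which the arm holds its last target. There are 200 camera calls.

### The job

Take the register pin out of its wooden rest and fit it in the bore of the aluminium block on the print jig: lean it clearly (about 15 degrees), start the lower edge of its foot in the bore, then straighten it and slide it fully home until its shoulder sits on the block. The fit is tight and the block is clamped off centre, by an amount nobody has measured, so feel your way gently (pin and jig must never press on each other with more than about 25 N), keep hold of the pin until it is home rather than letting it drop, then let go and leave the ink jar and bottle where they stand.

Things in the scene. Friction and masses are not known exactly. Their poses are not given: they have to be found in the camera images.
- pin_grip (a point): centre of the grip of the register pin (loose, 0.09 to 0.18 kg, 78 mm tall): a square black plastic grip 24 x 24 mm, 42 mm tall, on a square steel shoulder 28 x 28 x 4 mm, on a round shaft. The point is on the axis, 55 mm above the foot, 23 mm above the shoulder's underside; z up along the pin, x and y square to the grip's flats. It starts upright in the rest.
- pin_foot (a point): centre of the flat foot of the pin's shaft, 55 mm below pin_grip along the pin, same axes. The shaft is steel, round, 16 mm in diameter and 32 mm long from foot to shoulder, with a 0.7 mm edge break. At the start it is hidden in the rest's hole, the shoulder lying on the rest's top.
- jig: the print jig, fixed: a plywood board 200 (x) x 170 (y) x 15 mm; origin at the middle of its underside, z up. At x = -30 mm an aluminium plate and a dark clamp disc 84 mm wide, top 27 mm above the table, carry an upright round aluminium block 60 mm in diameter, top 66 mm above the table (outer 9 mm of it 1 mm lower). Its bore, in the centre of the block, is vertical, blind, 17 mm in diameter, 36 mm deep.
- seat (a point): the centre of the clamp disc on the jig, at the height of the bore's mouth, the block's top (66 mm above the table); axes as the jig's. The block is clamped off centre on the disc: block and bore together stand 6 to 10 mm from this point, in any horizontal direction; only sight or touch tells which. The block does not give way when pushed.
- rest_top (a point): centre of the top of the pin rest, a fixed wooden block 75 x 75 mm, 50 mm tall, with a loose 22 mm hole 40 mm deep in which the pin stands; z up
- ink_jar_mid (a point): bystander: ink jar 56 mm in diameter, 65 mm tall, standing; the point is at its centre
- ink_bottle_mid (a point): bystander: white bottle 44 mm in diameter, 100 mm tall, standing; the point is at its centre
There are look-alikes about, which are no part of the job. Of the things like the part that bears pin_grip, leave any that is pink or yellow; of the rest the smaller one is meant.

How it is judged:
By the outcome, as a careful person would: the job done as asked, in the order asked, and still so for the second after the job is handed in, with the robot touching nothing.
It also fails if it takes over 72 s, if anything falls off the work surface, if the arm or the gripper's body presses on something with over 40 N, if the wrist force passes 120 N, or if a joint passes its speed limit or range.

## Working session

There is one attempt and no reset: what is moved stays moved. The work goes in short steps, Python scripts to look and compute and a shell command to move; the robot and the scene stay as the last step left them, time stands still between calls to the robot, and variables do not carry over. Pictures are saved under pics/ and viewed, at most 10 in all, crops included, and the job is handed in when it is done.

```bash
mkdir -p pics; cat > h.py <<'E'
import numpy as np, cv2
from station import manip
def cam(n):
    c=manip.get_calibration(n); return np.array(c["K"],float),cv2.Rodrigues(np.array(c["rvec"],float))[0],np.array(c["tvec"],float).ravel()
def at_z(n,u,v,z,c=None):
    K,R,t=c or cam(n); d=R.T@np.linalg.inv(K)@np.array([u,v,1.]); o=-R.T@t
    return o+d*(z-o[2])/d[2]
def px(n,P,c=None):
    K,R,t=c or cam(n); p=K@(R@np.array(P,float)+t); return p[:2]/p[2]
def save(n,f,crop=None,s=1):
    im=manip.snapshot(n)[:,:,::-1]
    if crop: x0,y0,x1,y1=crop; im=im[y0:y1,x0:x1]
    cv2.imwrite('pics/'+f,cv2.resize(im,None,fx=s,fy=s,interpolation=cv2.INTER_CUBIC))
E
python3 - <<'E'
from h import *
a=manip.snapshot("scene")[:,:,::-1];b=manip.snapshot("top")[:,:,::-1]
cv2.imwrite('pics/scene.png',a);cv2.imwrite('pics/top.png',b)
for n in("scene","top"):
    K,R,t=cam(n);print(n,K[0,0],-R.T@t,R[2])
s=manip.sense();print(s["t"],s["tcp_pos"],s["tool_rot"],s["force"],s["finger_gap"])
E
```

```text
scene 428.4878196647058 [ 0.98166397 -0.02379461  0.8262563 ] [-0.50441176  0.06610468 -0.86092912]
top 446.63160001003945 [0.44460409 0.03255714 0.89833395] [ 0.12868162  0.01260715 -0.99160582]
0.1 [ 0.13688826 -0.60915427  0.23041771] [ 9.93909800e-01  1.10192152e-01  6.95068522e-05 -9.97455244e-04] [ 0.53781404 -0.48909085 -0.6633787 ] 0.9990813663549518
```

View pics/scene.png

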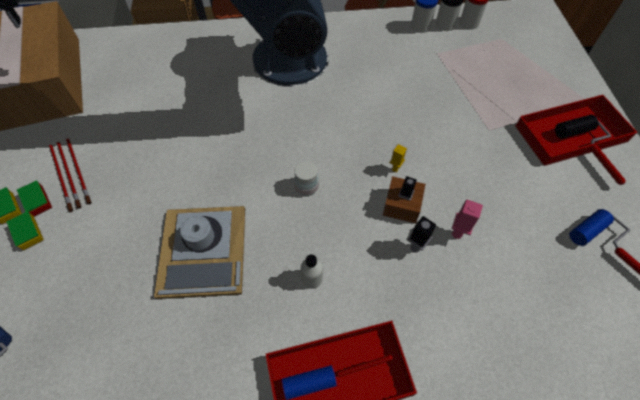

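View pics/top.png

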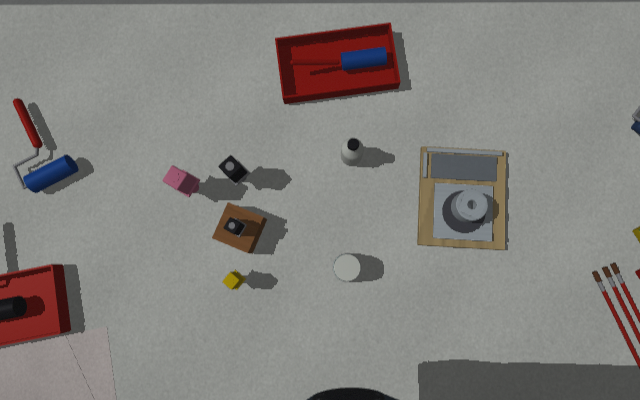

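Candidates like the pin, in the top view: black in the rest (234,226), larger black standing free (233,168), pink (181,180) and yellow (233,280). I choose the smaller black one, in the wooden rest. Next is a close crop of it and of the block.

```bash
python3 - <<'E'
from h import *
b=manip.snapshot("top")[:,:,::-1]
A=cv2.resize(b[190:264,200:280],None,fx=5,fy=5,interpolation=cv2.INTER_CUBIC)
B=cv2.resize(b[184:246,430:510],None,fx=5,fy=5,interpolation=cv2.INTER_CUBIC)
B=cv2.copyMakeBorder(B,0,A.shape[0]-B.shape[0],0,0,cv2.BORDER_CONSTANT)
cv2.imwrite('pics/crop.png',np.hstack([A,B]))
for u,v,z in[(234,226,.096),(239,228,.05),(471,205,.066),(347,267,.065),(352,145,.1),(233,168,.08),(233,280,.06),(419,147,.015),(508,148,.015),(506,249,.015),(418,244,.015)]:
    print(u,v,at_z("top",u,v,z).round(4))
E
```

```text
234 226 [0.5083 0.2096 0.096 ]
239 228 [0.5081 0.2101 0.05  ]
471 205 [ 0.5508 -0.2273  0.066 ]
347 267 [0.4352 0.005  0.065 ]
352 145 [ 0.657  -0.0038  0.1   ]
233 168 [0.6183 0.2182 0.08  ]
233 280 [0.4107 0.2164 0.06  ]
419 147 [ 0.6754 -0.143   0.015 ]
508 148 [ 0.6732 -0.3221  0.015 ]
506 249 [ 0.4704 -0.3081  0.015 ]
418 244 [ 0.4798 -0.1364  0.015 ]
```

View pics/crop.png

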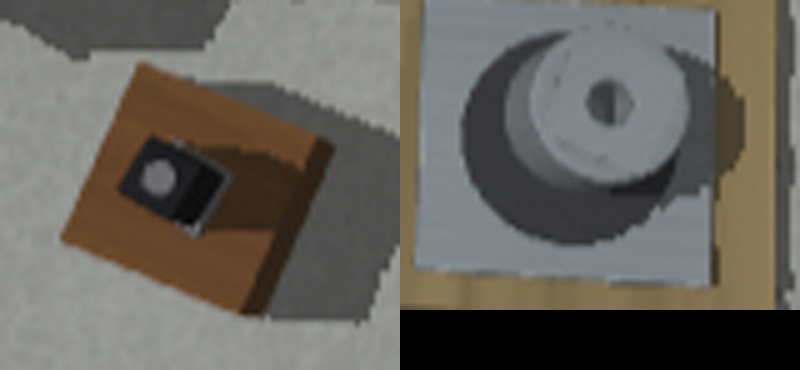

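The crop shows the smaller black pin in the rest, grip top centre at (231.8,225.6), flats about 29° in the image. The bore is at (471.8,204.6). I move over the jig on the way.

```bash
python3 -m handwheel '[[36,35,2,0,0,0,1],[36,35,2,0,0,0,1],[36,35,2,0,0,0,1],[36,35,2,0,0,0,1],[36,35,2,0,0,0,1],[36,35,2,0,0,0,1],[36,35,2,0,0,0,1],[36,35,2,0,0,0,1],[36,35,2,0,0,0,1],[36,35,2,0,0,0,1]]' 40; python3 - <<'E'
from h import *
s=manip.sense();print(s["t"],s["q"],s["tcp_pos"])
c=cam("wrist");K,R,t=c;print(-R.T@t,R[2],px("wrist",[.5515,-.229,.066]))
save("wrist","w1.png")
E
```

```text
t: 1.4
tcp_pos: [0.4978, -0.2585, 0.2512]
tool_rot: [0.994, 0.11, -0.0, -0.0]
force: [-0.5, -0.5, -0.6]
finger_gap: 0.999
gripper_force: 0.0
1.4 [-6.78030425e-01  4.17891398e-01  1.57230127e+00 -1.02285153e-04
  1.15171183e+00  6.72043706e-01] [ 0.49782042 -0.25845945  0.25118533]
[ 0.56958201 -0.24275617  0.39357539] [-0.2817618  -0.0632037  -0.95740043] [300.38029252 124.52195679]
```

View pics/w1.png

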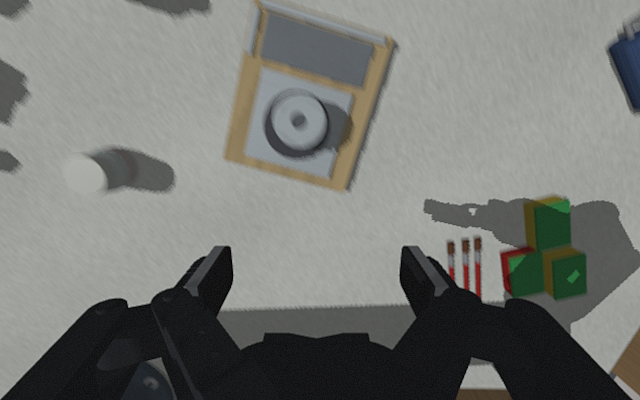

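The wrist view shows the bore at (299,121), against a prediction of (300.4,124.5), so the two views agree to a few mm. On to the pin.

```bash
python3 - <<'E'
from h import *
print(at_z("wrist",299,121,.066))
E
python3 -m handwheel '[[0,47,-4,0,0,4.7,1],[0,47,-4,0,0,4.7,1],[0,47,-4,0,0,4.7,1],[0,47,-4,0,0,4.7,1],[0,47,-4,0,0,4.7,1],[0,47,-4,0,0,4.7,1],[0,47,-4,0,0,4.7,1],[0,46,-4,0,0,4.7,1],[0,46,-4,0,0,4.7,1],[0,47,-4,0,0,4.7,1]]'; python3 - <<'E'
from h import *
print(px("wrist",[.510,.211,.096]),px("wrist",[.510,.211,.054]))
x,y=map(int,px("wrist",[.510,.211,.075]))
x0,y0=max(0,x-80),max(0,y-60);print(x0,y0)
s=manip.sense();print(s["tcp_pos"])
im=manip.snapshot("wrist")[:,:,::-1];cv2.imwrite('pics/w2full.png',im)
cv2.imwrite('pics/w2.png',cv2.resize(im[y0:y0+120,x0:x0+160],None,fx=5,fy=5,interpolation=cv2.INTER_CUBIC))
E
```

```text
[ 0.55956923 -0.22152481  0.066     ]
t: 2.7
tcp_pos: [0.4967, 0.2095, 0.211]
tool_rot: [0.867, 0.499, -0.0, 0.0]
force: [0.0, -0.4, 0.1]
finger_gap: 1.005
gripper_force: 0.0
[327.19533384 184.06270003] [325.72614251 174.42921934]
246 118
[0.4966944  0.20946286 0.21103946]
```

View pics/w2.png

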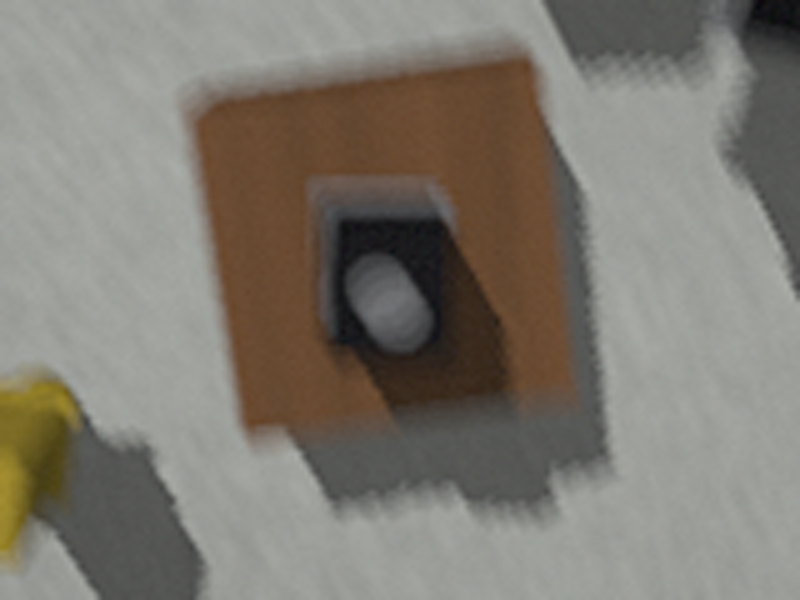

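The arm was still moving, so the crop is blurred, but the grip's flats are square to the picture and the yaw is right. I take a settled shot and find the light disc on the grip by code.

```bash
python3 - <<'E'
from h import *
for i in range(3):
    c=cam("wrist");im=manip.snapshot("wrist")
g=cv2.cvtColor(im,cv2.COLOR_RGB2GRAY);s=im.max(2).astype(int)-im.min(2)
x0,y0=246,118
cv2.imwrite('pics/w3.png',cv2.resize(im[y0:y0+120,x0:x0+160,::-1],None,fx=5,fy=5,interpolation=cv2.INTER_CUBIC))
n,l,st,ce=cv2.connectedComponentsWithStats(((g>75)&(s<25)).astype(np.uint8)[y0:y0+120,x0:x0+160])
for i in range(1,n):
    if 30<st[i,4]<1500: print(st[i],ce[i]+[x0,y0],at_z("wrist",*(ce[i]+[x0,y0]),.096,c))
print(manip.sense()["tcp_pos"],manip.sense()["t"])
E
```

```text
[ 66  41  27  27 137] [321.06569343 164.77372263] [0.51355001 0.23004318 0.096     ]
[ 74  58  14  13 135] [326.45185185 182.0962963 ] [0.50981015 0.21346075 0.096     ]
[0.49643801 0.208609   0.21095326] 2.9
```

View pics/w3.png

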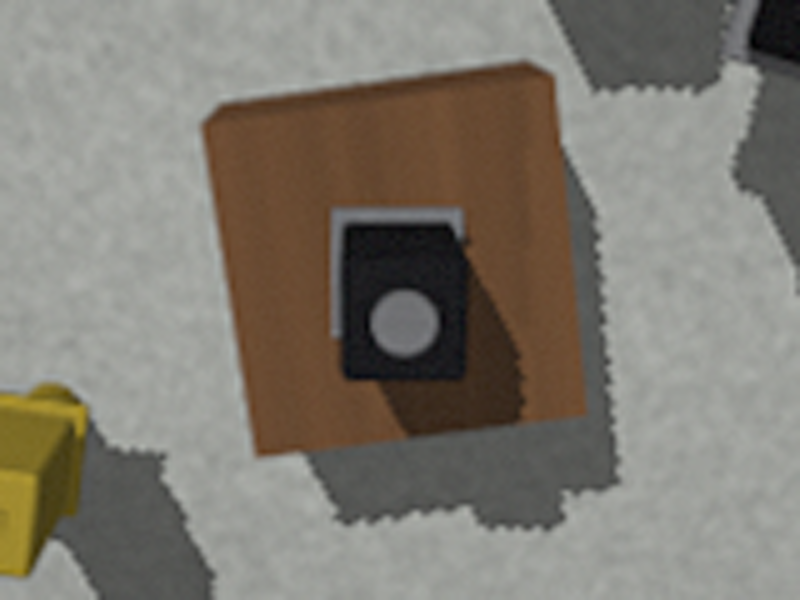

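The pin sits at (0.510, 0.2135): wrist and top views agree, and the disc in the crop at (404,323) lies square in the grip. I descend now.

```bash
python3 -m handwheel '[[7,2.5,-10,0,0,0,1],[6.5,2.5,-15,0,0,0,1],[0,0,-23,0,0,0,1],[0,0,-23,0,0,0,1],[0,0,-23,0,0,0,1],[0,0,-23,0,0,0,1],[0,0,-20,0,0,0,1],[0,0,-14,0,0,0,1],[0,0,0,0,0,0,1],[0,0,0,0,0,0,1]]' 40; python3 -c "
from h import *
s=manip.sense();print(s['tcp_pos'],s['force'])"
```

```text
t: 4.15
tcp_pos: [0.5109, 0.2131, 0.0606]
tool_rot: [0.868, 0.497, 0.0, 0.0]
force: [-0.5, 0.2, 0.5]
finger_gap: 0.998
gripper_force: 0.0
[0.5109327  0.21308472 0.0605776 ] [-0.4621002   0.22997929  0.52488169]
```

```bash
python3 -m handwheel '[[0,0,0,0,0,0,0.5],[0,0,0,0,0,0,0.3],[0,0,0,0,0,0,0.2],[0,0,0,0,0,0,0],[0,0,0,0,0,0,0],[0,0,0,0,0,0,0],[0,0,5,0,0,0,0],[0,0,15,0,0,0,0],[0,0,25,0,0,0,0],[0,0,30,0,0,0,0]]' 80
```

```text
t: 5.4
tcp_pos: [0.5099, 0.213, 0.1362]
tool_rot: [0.868, 0.497, -0.001, -0.0]
force: [-0.1, 0.8, -1.6]
finger_gap: 0.269
gripper_force: 78.3
```

```bash
python3 -m handwheel '[[0,-20,25,0,0,0,0],[1,-50,5,0,0,0,0],[2,-58,0,0,0,0,0],[2,-60,0,0,0,0,0],[2,-60,0,0,0,0,0],[2,-60,0,0,0,0,0],[2,-60,0,0,0,0,0],[1,-60,0,0,0,0,0],[0,-45,0,0,0,0,0],[0,-21,0,0,0,0,0]]'; python3 - <<'E'
from h import *
for i in range(6): im=manip.snapshot("wrist")
c=cam("wrist");im=manip.snapshot("wrist")
s=manip.sense();print(s["t"],s["tcp_pos"],s["force"],px("wrist",[.5515,-.229,.066],c))
cv2.imwrite('pics/w4.png',im[:,:,::-1])
E
```

```text
t: 6.65
tcp_pos: [0.5223, -0.2835, 0.1659]
tool_rot: [0.868, 0.496, 0.0, 0.001]
force: [-0.1, 0.2, -1.1]
finger_gap: 0.268
gripper_force: 78.4
7.0 [ 0.52226018 -0.27855127  0.1652718 ] [ 0.57654625  0.66273536 -1.12718897] [316.47952928 130.68678933]
```

View pics/w4.png

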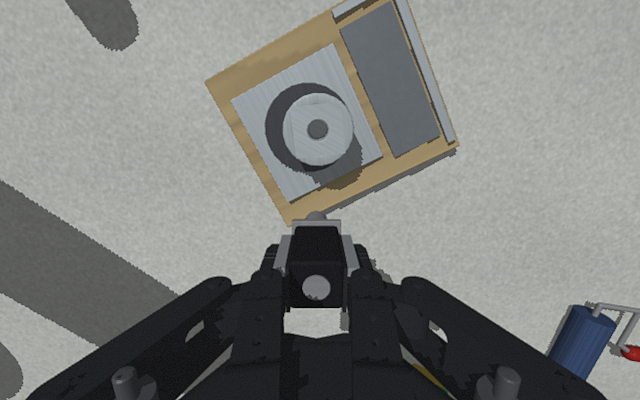

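The bore is at about (317,128) and the block's rim is clear. The pin is held square, with the disc on its grip at (316,287). I fit both by code.

```bash
python3 - <<'E'
from h import *
im=cv2.imread('pics/w4.png');g=cv2.cvtColor(im,cv2.COLOR_BGR2GRAY)
c=cam("wrist");s=manip.sense();from scipy.spatial.transform import Rotation as Ro
r=Ro.from_quat(s["tool_rot"]);T=np.array(s["tcp_pos"])
gb=g[112:146,300:334];print(gb[::3,::2])
m=(gb<115).astype(np.uint8)
n,l,st,ce=cv2.connectedComponentsWithStats(m)
for i in range(1,n):
    if st[i,4]>60: 
        p=ce[i]+[300,112];print('bore',st[i],p,at_z("wrist",*p,.066,c))
gt=g[270:305,298:334]
n,l,st,ce=cv2.connectedComponentsWithStats((gt>75).astype(np.uint8))
for i in range(1,n):
    if st[i,4]>60:
        p=ce[i]+[298,270];print('griptop',st[i],p,'pred',px("wrist",T+r.apply([0,0,-.0354]),c),at_z("wrist",*p,T[2]+.0354,c)-T)
B=[.5515,-.229,.066]
for k in(8.5,30):
    print(k,[px("wrist",np.array(B)+np.array(d)*k/1000,c).round(1) for d in((1,0,0),(-1,0,0),(0,1,0),(0,-1,0))])
cv2.imwrite('pics/w4c.png',cv2.resize(im[80:180,255:380],None,fx=6,fy=6,interpolation=cv2.INTER_CUBIC))
E
```

```text
[[156 157 159 160 158 156 157 156 157 157 158 158 156 153 153 157 159]
 [159 158 159 155 159 159 157 158 156 156 155 157 158 159 155 154 155]
 [160 159 160 159 156 158 158 165 161 152 159 159 158 156 157 161 156]
 [157 162 162 158 162 155  89  87  89  85  84  89 114 156 155 156 158]
 [160 158 156 161 129  84  87  88  88  91  90  86  84  96 158 156 155]
 [155 157 162 160  83  89  88  90  85  88  86  91  91  76 133 160 159]
 [157 160 158 139  74  88  86  87  88  88  87  89  87  75 133 157 153]
 [155 156 156 156  91  78  88  89  87  88  89  87  88  86 152 159 159]
 [160 161 159 156 144  80  73  83  88  90  83  74  94 151 160 160 159]
 [161 156 157 161 164 155 134 105 107 112 133 136 164 161 156 154 154]
 [157 156 161 161 156 157 162 162 159 160 158 159 159 153 155 158 159]
 [158 159 157 154 158 159 159 157 157 161 160 152 154 154 160 158 154]]
bore [  7   7  21  21 334] [317.14371257 129.08982036] [ 0.552793  -0.2282776  0.066    ]
griptop [  4   5  28  25 533] [315.93433396 286.68105066] pred [315.24401929 287.22602948] [4.30650311e-04 4.22538676e-05 3.54000000e-02]
8.5 [array([325.2, 125.4]), array([307.4, 135.9]), array([311. , 121.5]), array([321.3, 139.7])]
30 [array([348.2, 111.6]), array([285.4, 149. ]), array([297.4,  97.5]), array([333.9, 161.8])]
```

View pics/w4c.png

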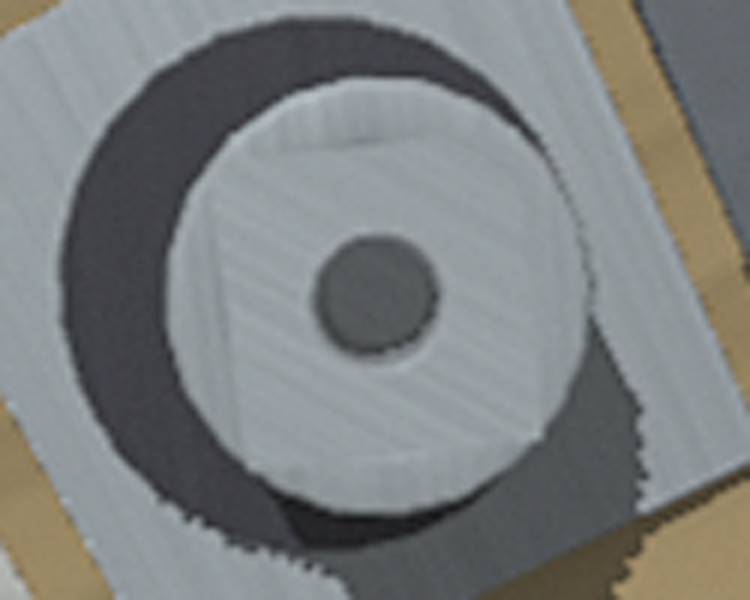

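Bore centre is at (0.5528, -0.2283), and its 21 px span matches 17 mm at that height. Next I lean 15° about the tool's x axis and hover with the foot's lower edge about 6 mm over the mouth.

```bash
python3 -m handwheel '[[5,6,0,1.27,2.155,0,0],[6,7,-5,1.27,2.155,0,0],[6,8,-8,1.27,2.155,0,0],[6,8,-8,1.27,2.155,0,0],[6,7,-8,1.27,2.155,0,0],[5,6,-8,1.27,2.155,0,0],[4,4,-8,0,0,0,0],[0,0,-5,0,0,0,0],[0,0,0,0,0,0,0],[0,0,0,0,0,0,0]]'
cat >> h.py <<'E'
from scipy.spatial.transform import Rotation as Ro
B=np.array([.5525,-.228,.066])
def rep():
    s=manip.sense();T=np.array(s["tcp_pos"]);r=Ro.from_quat(s["tool_rot"]).as_matrix();z=r[:,2]
    e=np.array([.862,-.507,0]);u=np.array([.507,.862,0])
    F=T+.0426*z+[.0004,0,0]; a=-z
    h=e-a*(e@a); tip=F+.008*h/np.linalg.norm(h)
    f=np.array(s["force"])
    print("t %.2f lean e %.1f u %.1f"%(s["t"],np.degrees(np.arcsin(a@e)),np.degrees(np.arcsin(a@u))),"T",(T*1e3).round(1),
      "foot e,u,z %.1f %.1f %.1f"%tuple(1e3*np.array([(F-B)@e,(F-B)@u,(F-B)[2]])),"tip %.1f %.1f %.1f"%tuple(1e3*np.array([(tip-B)@e,(tip-B)@u,(tip-B)[2]])),
      "force e,u,z %.1f %.1f %.1f"%(f@e,f@u,f[2]),"tq",np.round([np.array(s["ft_torque"])@e,np.array(s["ft_torque"])@u],2),"gap",round(s["finger_gap"],3))
E
python3 -c "
from h import *
rep()"
```

```text
t: 8.25
tcp_pos: [0.5603, -0.235, 0.1157]
tool_rot: [0.86, 0.493, -0.065, -0.113]
force: [0.1, -0.4, -0.8]
finger_gap: 0.27
gripper_force: 78.4
t 8.25 lean e 15.0 u -0.0 T [ 560.3 -235.   115.7] foot e,u,z -0.4 -1.9 8.6 tip 7.3 -1.9 6.5 force e,u,z 0.3 -0.3 -0.8 tq [ 0.01 -0.15] gap 0.27
```

```bash
python3 -m handwheel '[[0,2.2,0,0,0,0,0],[0,0,-1,0,0,0,0],[0,0,-1,0,0,0,0],[0,0,-1,0,0,0,0],[0,0,-1,0,0,0,0],[0,0,-1,0,0,0,0],[0,0,-0.5,0,0,0,0],[0,0,-0.5,0,0,0,0],[0,0,-0.5,0,0,0,0],[0,0,-0.5,0,0,0,0]]' >/dev/null
python3 -c "
from h import *
rep()"
```

```text
t 9.50 lean e 15.0 u -0.0 T [ 560.4 -232.6  108.3] foot e,u,z -1.5 0.3 1.2 tip 6.2 0.3 -0.9 force e,u,z -0.3 0.6 -1.4 tq [ 0.05 -0.25] gap 0.267
```

```bash
python3 -m handwheel '[[0,0,-0.2,0,0,0,0],[0,0,-0.2,0,0,0,0],[0,0,-0.2,0,0,0,0],[0,0,-0.2,0,0,0,0],[0,0,-0.2,0,0,0,0],[0,0,-0.2,0,0,0,0],[0,0,-0.2,0,0,0,0],[0,0,-0.2,0,0,0,0],[0,0,0,0,0,0,0],[0,0,0,0,0,0,0]]' >/dev/null
python3 -c "
from h import *
rep()"
```

```text
t 10.75 lean e 15.0 u -0.0 T [ 560.4 -232.7  106.8] foot e,u,z -1.5 0.2 -0.4 tip 6.2 0.2 -2.4 force e,u,z -0.3 -0.5 -0.0 tq [-0.1  -0.12] gap 0.27
```

```bash
python3 -m handwheel '[[0.17,-0.1,0,0,0,0,0],[0.17,-0.1,0,0,0,0,0],[0.17,-0.1,0,0,0,0,0],[0.17,-0.1,0,0,0,0,0],[0.17,-0.1,0,0,0,0,0],[0.17,-0.1,0,0,0,0,0],[0.17,-0.1,0,0,0,0,0],[0,0,0,0,0,0,0],[0,0,0,0,0,0,0],[0,0,0,0,0,0,0]]' >/dev/null
python3 -c "
from h import *
rep()"
```

```text
t 12.00 lean e 15.0 u -0.0 T [ 561.5 -233.3  106.7] foot e,u,z -0.3 0.2 -0.5 tip 7.5 0.2 -2.5 force e,u,z -1.3 -0.1 -0.6 tq [-0.16 -0.02] gap 0.272
```

```bash
python3 -m handwheel '[[0.17,-0.1,0,0,0,0,0],[0.17,-0.1,0,0,0,0,0],[0.17,-0.1,0,0,0,0,0],[0,0,0,0,0,0,0],[0,0,0,0,0,0,0],[0,0,0,0,0,0,0],[0,0,0,0,0,0,0],[0,0,0,0,0,0,0],[0,0,0,0,0,0,0],[0,0,0,0,0,0,0]]' >/dev/null
python3 -c "
from h import *
rep()"
```

```text
t 13.25 lean e 15.0 u -0.0 T [ 562.  -233.6  106.7] foot e,u,z 0.4 0.2 -0.4 tip 8.1 0.2 -2.5 force e,u,z -1.3 -1.1 -1.7 tq [-0.23  0.24] gap 0.265
```

```bash
python3 -m handwheel '[[0.17,-0.1,0,0,0,0,0],[0.17,-0.1,0,0,0,0,0],[0.17,-0.1,0,0,0,0,0],[0,0,0,0,0,0,0],[0,0,0,0,0,0,0],[0,0,0,0,0,0,0],[0,0,0,0,0,0,0],[0,0,0,0,0,0,0],[0,0,0,0,0,0,0],[0,0,0,0,0,0,0]]' >/dev/null
python3 -c "
from h import *
rep()"
```

```text
t 14.50 lean e 15.0 u -0.0 T [ 562.4 -233.8  106.7] foot e,u,z 0.8 0.2 -0.5 tip 8.5 0.2 -2.6 force e,u,z -4.0 -0.8 -0.9 tq [-0.35  0.57] gap 0.272
```

Wall touch at the +e side: about 4 N, right where vision put it (within 0.3 mm). I back off slightly and straighten about the foot's lower edge.

```bash
python3 -m handwheel '[[-0.47,0,0,0,0,0,0],[-0.49,0.29,0,-0.38,-0.6465,0,0],[-0.49,0.29,0,-0.38,-0.6465,0,0],[-0.49,0.29,0,-0.38,-0.6465,0,0],[-0.49,0.29,0,-0.38,-0.6465,0,0],[-0.49,0.29,0,-0.38,-0.6465,0,0],[-0.49,0.29,0,-0.38,-0.6465,0,0],[-0.49,0.29,0,-0.38,-0.6465,0,0],[-0.49,0.29,0,-0.38,-0.6465,0,0],[0,0,0,0,0,0,0]]' >/dev/null
python3 -c "
from h import *
rep()"
```

```text
t 15.75 lean e 8.9 u -0.0 T [ 558.4 -231.7  106.9] foot e,u,z 0.7 0.0 -1.2 tip 8.6 0.0 -2.4 force e,u,z -0.3 -2.8 -0.5 tq [-0.46  0.12] gap 0.273
```

```bash
python3 -m handwheel '[[-0.2,-0.35,0,0,0,0,0],[-0.49,0.29,-0.05,-0.38,-0.6465,0,0],[-0.49,0.29,-0.05,-0.38,-0.6465,0,0],[-0.49,0.29,-0.05,-0.38,-0.6465,0,0],[-0.49,0.29,-0.05,-0.38,-0.6465,0,0],[-0.49,0.29,-0.05,-0.38,-0.6465,0,0],[-0.49,0.29,-0.05,-0.38,-0.6465,0,0],[0,0,0,0,0,0,0],[0,0,0,0,0,0,0],[0,0,0,0,0,0,0]]' >/dev/null
python3 -c "
from h import *
rep()"
```

```text
t 17.00 lean e 4.5 u -0.0 T [ 555.1 -230.2  106.4] foot e,u,z 0.4 -0.3 -2.1 tip 8.3 -0.3 -2.7 force e,u,z 0.0 -0.9 -0.3 tq [-0.16 -0.16] gap 0.27
```

```bash
python3 -m handwheel '[[-0.05,-0.1,0,0,0,0,0],[-0.46,0.27,-0.1,-0.38,-0.6465,0,0],[-0.46,0.27,-0.1,-0.38,-0.6465,0,0],[-0.46,0.27,-0.1,-0.38,-0.6465,0,0],[-0.46,0.27,-0.1,-0.38,-0.6465,0,0],[-0.46,0.27,-0.1,-0.38,-0.6465,0,0],[-0.46,0.27,-0.1,-0.38,-0.6465,0,0],[0,0,0,0,0,0,0],[0,0,0,0,0,0,0],[0,0,0,0,0,0,0]]' >/dev/null
python3 -c "
from h import *
rep()"
```

```text
t 18.25 lean e 0.0 u -0.0 T [ 552.2 -228.6  105.8] foot e,u,z 0.4 -0.5 -2.8 tip 8.4 -0.5 -2.9 force e,u,z 0.3 -0.6 -0.6 tq [-0.11 -0.09] gap 0.269
```

Upright, 2.8 mm in, forces near zero. I slide down gently.

```bash
python3 -m handwheel '[[0,0,-0.3,0,0,0,0],[0,0,-0.3,0,0,0,0],[0,0,-0.3,0,0,0,0],[0,0,-0.3,0,0,0,0],[0,0,-0.3,0,0,0,0],[0,0,-0.3,0,0,0,0],[0,0,-0.3,0,0,0,0],[0,0,-0.3,0,0,0,0],[0,0,0,0,0,0,0],[0,0,0,0,0,0,0]]' >/dev/null
python3 -c "
from h import *
rep()"
```

```text
t 19.50 lean e 0.0 u -0.0 T [ 552.3 -228.6  103.4] foot e,u,z 0.5 -0.5 -5.2 tip 8.5 -0.5 -5.2 force e,u,z 0.1 -1.1 0.3 tq [-0.15 -0.11] gap 0.267
```

```bash
python3 -m handwheel '[[-0.05,-0.1,-0.6,0,0,0,0],[0,0,-0.6,0,0,0,0],[0,0,-0.6,0,0,0,0],[0,0,-0.6,0,0,0,0],[0,0,-0.6,0,0,0,0],[0,0,-0.6,0,0,0,0],[0,0,-0.6,0,0,0,0],[0,0,-0.6,0,0,0,0],[0,0,-0.6,0,0,0,0],[0,0,0,0,0,0,0]]' >/dev/null
python3 -c "
from h import *
rep()"
```

```text
t 20.75 lean e 0.0 u -0.0 T [ 552.2 -228.7   97.9] foot e,u,z 0.4 -0.5 -10.7 tip 8.4 -0.5 -10.7 force e,u,z 0.4 -0.9 -1.8 tq [-0.05 -0.09] gap 0.268
```

Free sliding. Continue 9 mm.

```bash
python3 -m handwheel '[[0,0,-1,0,0,0,0],[0,0,-1,0,0,0,0],[0,0,-1,0,0,0,0],[0,0,-1,0,0,0,0],[0,0,-1,0,0,0,0],[0,0,-1,0,0,0,0],[0,0,-1,0,0,0,0],[0,0,-1,0,0,0,0],[0,0,-1,0,0,0,0],[0,0,0,0,0,0,0]]' >/dev/null
python3 -c "
from h import *
rep()"
```

```text
t 22.00 lean e 0.0 u -0.0 T [ 552.2 -228.7   88.9] foot e,u,z 0.4 -0.6 -19.7 tip 8.4 -0.6 -19.7 force e,u,z 0.1 -1.3 -0.2 tq [-0.06  0.  ] gap 0.269
```

```bash
python3 -m handwheel '[[0,0,-1,0,0,0,0],[0,0,-1,0,0,0,0],[0,0,-1,0,0,0,0],[0,0,-1,0,0,0,0],[0,0,-1,0,0,0,0],[0,0,-1,0,0,0,0],[0,0,-1,0,0,0,0],[0,0,-1,0,0,0,0],[0,0,-1,0,0,0,0],[0,0,0,0,0,0,0]]' >/dev/null
python3 -c "
from h import *
rep()"
```

```text
t 23.25 lean e 0.0 u -0.0 T [ 552.2 -228.8   79.9] foot e,u,z 0.5 -0.6 -28.7 tip 8.5 -0.6 -28.7 force e,u,z 0.8 -0.1 -0.6 tq [-0.06 -0.  ] gap 0.27
```

```bash
python3 -m handwheel '[[0,0,-0.4,0,0,0,0],[0,0,-0.4,0,0,0,0],[0,0,-0.4,0,0,0,0],[0,0,-0.4,0,0,0,0],[0,0,-0.4,0,0,0,0],[0,0,-0.3,0,0,0,0],[0,0,-0.2,0,0,0,0],[0,0,-0.2,0,0,0,0],[0,0,-0.2,0,0,0,0],[0,0,0,0,0,0,0]]' >/dev/null
python3 -c "
from h import *
rep()"
```

```text
t 24.50 lean e 0.0 u -0.0 T [ 552.2 -228.8   77.1] foot e,u,z 0.5 -0.6 -31.5 tip 8.5 -0.6 -31.5 force e,u,z 0.1 0.2 -2.2 tq [-0.04  0.04] gap 0.271
```

```bash
python3 -m handwheel '[[0,0,-0.15,0,0,0,0],[0,0,-0.15,0,0,0,0],[0,0,-0.15,0,0,0,0],[0,0,-0.15,0,0,0,0],[0,0,-0.15,0,0,0,0],[0,0,-0.15,0,0,0,0],[0,0,0,0,0,0,0],[0,0,0,0,0,0,0],[0,0,0,0,0,0,0],[0,0,0,0,0,0,0]]' >/dev/null
python3 -c "
from h import *
rep()"
```

```text
t 25.75 lean e -0.0 u -0.0 T [ 552.3 -228.8   76.8] foot e,u,z 0.5 -0.6 -31.8 tip 8.5 -0.6 -31.8 force e,u,z -0.9 0.7 5.3 tq [-0.01  0.32] gap 0.27
```

```bash
python3 -m handwheel '[[0,0,-0.15,0,0,0,0],[0,0,-0.15,0,0,0,0],[0,0,0,0,0,0,0],[0,0,0,0,0,0,0],[0,0,0,0,0,0,0],[0,0,0,0,0,0,0],[0,0,0,0,0,0,0],[0,0,0,0,0,0,0],[0,0,0,0,0,0,0],[0,0,0,0,0,0,0]]' >/dev/null
python3 - <<'E'
from h import *
rep()
save("wrist","w5.png",(180,150,460,390),2.5)
E
```

```text
t 27.00 lean e -0.0 u -0.0 T [ 552.3 -228.8   76.8] foot e,u,z 0.6 -0.6 -31.8 tip 8.6 -0.6 -31.8 force e,u,z -2.5 0.3 6.3 tq [0.01 0.4 ] gap 0.269
```

View pics/w5.png

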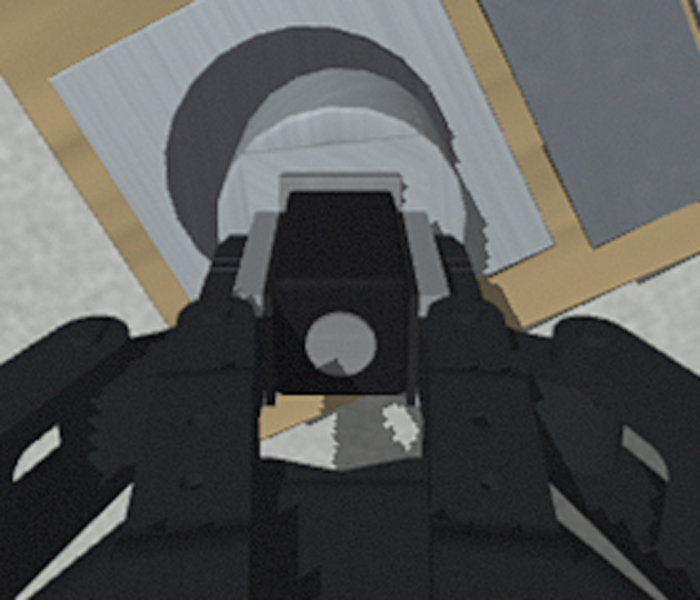

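The shoulder's far edge at (340,180) lies flat on the block, and pressing further does not move it: it is home. I relieve the push, let go and rise.

```bash
python3 -m handwheel '[[0,0,0.4,0,0,0,0],[0,0,0,0,0,0,0.4],[0,0,0,0,0,0,0.6],[0,0,0,0,0,0,1],[0,0,0,0,0,0,1],[0,0,0,0,0,0,1],[0,0,0,0,0,0,1],[0,0,0,0,0,0,1],[0,0,5,0,0,0,1],[0,0,10,0,0,0,1]]'
python3 -m handwheel '[[0,0,15,0,0,0,1],[0,0,20,0,0,0,1],[0,0,20,0,0,0,1],[0,0,20,0,0,0,1],[-15,-26,10,0,0,0,1],[-15,-26,0,0,0,0,1],[0,0,0,0,0,0,1],[0,0,0,0,0,0,1],[0,0,0,0,0,0,1],[0,0,0,0,0,0,1]]'
python3 - <<'E'
from h import *
im=manip.snapshot("wrist")[:,:,::-1];x,y=map(int,px("wrist",[.5528,-.2285,.09]));print(x,y)
a=cv2.resize(im[max(0,y-90):max(0,y-90)+180,x-110:x+110],(660,540),interpolation=cv2.INTER_CUBIC)
cv2.imwrite('pics/w6.png',a)
c=cam("wrist")
for z in(.07,.112): print(z,px("wrist",[.5526,-.2288,z],c)-[x-110,max(0,y-90)])
E
```

```text
t: 28.3
tcp_pos: [0.552, -0.2286, 0.0915]
tool_rot: [0.868, 0.497, -0.0, -0.0]
force: [-0.2, -0.0, -0.2]
finger_gap: 1.002
gripper_force: 0.0
t: 29.55
tcp_pos: [0.5225, -0.28, 0.1762]
tool_rot: [0.867, 0.498, 0.0, -0.0]
force: [0.5, 0.1, -0.7]
finger_gap: 0.997
gripper_force: 0.0
315 128
0.07 [110.91173388  89.84149081]
0.112 [110.86206697  93.17985576]
```

View pics/w6.png

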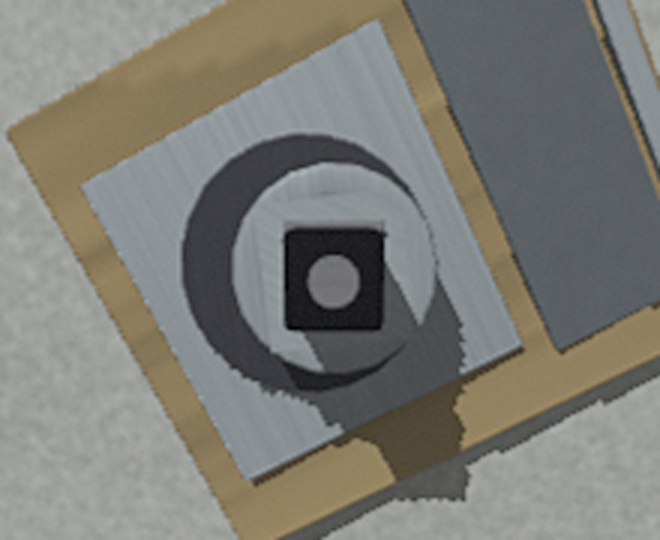

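The pin stands upright and home in the block, with the disc on its grip at (333,281) against a prediction of (333,280). The gripper is clear.

```bash
python3 -c "
from station import manip
print(manip.sign_off())"
```

```text
the job is handed in; nothing more can be done
None
```

The pin is fully home in the block's bore and released, with its shoulder on the block. It was leaned 15° to start and kept in hand until home, contact readings between moves stayed under about 8 N, the ink jar and bottle were not approached, and I handed the job in at about 30 s.

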